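# Post the worn-out servo through the sprung flap

## Task

The small grey servo on the bench is worn out. Push it down through the sprung flap in the lid of the grey drop box so that it ends up lying inside, and let the flap close again behind it.

Things in the scene. Friction and masses are not known exactly. Their poses are not given: they have to be found in the camera images.
- mini_servo: Small grey plastic servo motor standing on the bench, among a roll of tape and a folding hex key set. Body 20 mm wide (its x), 34 mm long (its y; 46 mm with the thin fixing ears), 20 mm high; a black round knob of 13 mm diameter stands on top, 4 mm to +y of the middle, up to 35 mm height. About 35 g. Origin: centre of the underside; z up. Grasp from above across the 20 mm width; the knob is narrower and fits between the fingers.
- drop_box: Grey sheet-metal box with a closed lid, screwed to the bench, 180 mm (its x) by 190 mm (its y) by 95 mm high, walls and lid 4 mm, inner floor 4 mm above the bench. Origin: centre of the underside; z up; -x is its front with a clear window, towards the robot give or take. In the lid is a mouth from x = -68 to +16 mm and y = -70 to +70 mm, shut by a bare steel flap that lies flush with the lid's top.
- flap (a joint): The flap, 82 mm by 136 mm by 3 mm, hinged along the mouth's rear edge (box x = +16 mm, height 93 mm); its free edge is at the front of the mouth and swings down into the box. Angle in rad: 0 shut, grows as it swings down, stop at 1.2. A spring of about 0.06 N m shuts it (0.12 N m fully open): the servo's weight alone does not open it, a push of 1 to 3 N near the free edge does.
There are look-alikes about, which are no part of the job. Of the things that look like the mini_servo, take the one that is farthest to the robot's left at the start.

How it is judged (in metres and radians):
On the way:
1. the servo is pushed down through the mouth with the flap swung open (value of joint flap above 0.3 rad and z of mini_servo in the frame of drop_box below 0.08 m and x of mini_servo in the frame of drop_box between -0.086 and 0.086 m and y of mini_servo in the frame of drop_box between -0.091 and 0.091 m), for 0.05 s.
At the end, for the whole second after the job is handed in: the servo lies at rest inside the drop box, its origin within the walls and less than 70 mm above the bench, and the flap has closed to within 0.1 rad of shut (value of joint flap below 0.1 rad and z of mini_servo in the frame of drop_box below 0.07 m and x of mini_servo in the frame of drop_box between -0.086 and 0.086 m and y of mini_servo in the frame of drop_box between -0.091 and 0.091 m and linear speed of mini_servo below 0.03 m/s); the robot touches nothing.
It also fails if it takes over 42 s, if anything falls off the work surface, if the arm or the gripper's body presses on something with over 40 N, if the wrist force passes 120 N, or if a joint passes its speed limit or range.

## Robot

A 6-joint arm with a two-finger parallel gripper is mounted at the origin on a cart in front of the work surface, level with it; the furniture and walls round the work are solid. World frame = base frame: x ahead of the robot, y to its left, z up, the work surface at z = 0. Lengths are in mm, angles in rad, forces in N, time in s.
With the tool pointing down it reaches from about 300 to 850 mm from the base axis. Payload 5.4 kg.
Tool frame: the origin (TCP) lies on the front face of the gripper's body, between the roots of the fingers; the fingertips stand 73 mm ahead of it and the grasp point (between the pads) lies 54 mm ahead of it; z points along the fingers, y is the line along which they close (so a half turn about z gives the same grasp; the last joint's range is limited). The gripper opens to 85 mm and grips with 20 to 120 N. Pads are 22 mm wide; open, the fingers measure 114 mm over their backs; the gripper's body (76 mm by 85 mm) begins 54 mm behind the grasp point. The pads swing forward as they close: fully open they stand 13 mm farther back than shut.
Start: joints at [0.981, 0.158, 1.597, -0, 1.386, -0.21], TCP at [213.181, 534.004, 303.899] pointing down, gripper open.
Joint ranges: [-2.91, 2.91], [-0.94, 2.29], [0.18, 2.7], [-1.29, 4.43], [0.17, 2.64], [-3, 3]. Speed limits (rad/s): [2.57, 2.57, 3.14, 3.14, 3.14, 3.14].

## Interface

Orientations are given as a 3x3 rotation matrix whose columns are the frame's x, y, z axes.
In Python, from plant import manip gives the robot as it stands. The module is installed in compiled form; this text tells all that it offers.
- The arm moves only by the tool play_rows, never from a script. Its argument "rows" is a list of rows, each an object with "hand": the closure in counts, from 0 (fully open) to 255 (shut); "offset": the shift along the tool's x, y, z in cm, a list of three; "twist": the turn about the tool's z in degrees. In form: [{"hand": hand, "offset": [x, y, z], "twist": twist}, ...]. A call has 1 to 8 rows; each row shifts and turns the commanded pose from where the row before left it, along the tool's axes as they then stand; what a row does not reach is not made up. A row lasts 1/12 s, in which the tool goes at most 41.7 mm and 7.16 degrees, less where a joint would pass 70% of its speed; a pose out of reach is approached as far as the arm can. A call is refused whole if a number of a shift passes 4.17 or a number of a turn 7.16, either way. A call with a gripper value outside its range is refused whole. The fingers move at their own pace and stop on an object; "grip_force" is the grip in N (left out, the last holds). Time passes only in rows, so rows that do not move let the fingers close. It gives the time, the measured TCP pose, the force, the opening and the grip force at its end, in the units of the state.
- manip.get_state(): the state, without advancing time (a new reading comes with each control period).
- manip.capture(name): name is "side" or "top"; returns a dict with "img" (420x560x3 uint8, red, green, blue), "intrinsics" (3x3 intrinsics, pixels), "k1" (the pictures are not rectified: a ray, as slopes to the right and down, at radius r is drawn at 1 + k1 r^2 times it, then the intrinsics apply), "xyz" and "attitude" of the camera in the world. Camera axes: x right, y down, z forward; pixel columns grow to the right and rows downward; lengths in mm; the calibration is good to about 2 mm. A picture is of the moment at which its call begins. There is no depth.
- manip.close_job(): hands the job in; it is judged then, once.
Trained networks look in the newest picture that a camera, given by its name, has taken for a name from the list of things; names that differ only in an ending like _2 or _b are one class to them, and where a whole thing is asked for, a point or a joint stands for the part that bears it (a point fixed in the world has none). Each returns a list of dicts, best first, with "p" (0 to 1); they miss things now and then, are a little off and sometimes report something else, mostly with a low value. They report only what shows in the picture. A call takes as long as a camera call. They do not tell look-alikes from the thing itself.
- manip.cut_out(camera, label): "region" (420x560 bool, what is visible of it).
- manip.mark_of(camera, label): "point" ([x, y, z] in mm, in world coordinates, good to about 4 mm: a listed point, or the origin of a listed thing).
The state is a dict: "clock": time; "joints": joint angles; "joint_velocities": joint speeds; "tau": joint torques, N m; "eef_pos": TCP position; "tcp_rot": TCP orientation; "wrist_force": force on the tool from outside, world axes, zero at the start; "ft_torque": the same for the moment, N m; "grip_width": finger opening in mm; "gripper_force": force on a finger pad.
Only numpy, scipy, OpenCV 4.12 (cv2) and the standard library are available. Lean on these libraries where they do the work, as an engineer would, in place of code of your own. Each camera call takes 0.05 s, during which the arm holds its last target. There are 200 camera calls.

## Working session

There is one attempt and no reset: what is moved stays moved. The work goes in short steps, Python scripts to look and compute and a tool call to move; the robot and the scene stay as the last step left them, time stands still between calls to the robot, and variables do not carry over. Pictures are saved under pics/ and viewed, at most 10 in all, crops included, and the job is handed in when it is done.

Besides the shell and the picture viewer there is one more tool, called as a command line: name --argument value ..., lists and objects as JSON in quotes. play_rows: Moves the arm, as the interface text tells. Its arguments: {"type":"object","properties":{"rows":{"type":"array","items":{"type":"object","properties":{"hand":{"type":"number"},"offset":{"type":"array","items":{"type":"number"}},"twist":{"type":"number"}}}},"grip_force":{"type":"number"}},"required":["rows"]}

```bash
mkdir -p pics; python3 - <<'E'
from plant import manip
import cv2,numpy as np
s=manip.get_state();print(s['clock'],s['eef_pos'],np.round(s['tcp_rot'],3).tolist(),s['grip_width'])
for c in('top','side'):
    d=manip.capture(c);cv2.imwrite(f'pics/{c}0.png',d['img'][:,:,::-1])
    print(c,d['intrinsics'],d['k1'],d['xyz'],np.round(d['attitude'],4).tolist())
    for l in('mini_servo','drop_box'):
        for m in manip.mark_of(c,l): print(l,m['p'],np.round(m['point'],1))
        for m in manip.cut_out(c,l):
            ys,xs=np.nonzero(m['region']);print(' region',m['p'],len(xs),xs.mean(),ys.mean(),cv2.minAreaRect(np.c_[xs,ys].astype(np.float32)))
E
```

```text
0.0 [212.91335381 533.61958646 302.89528475] [[-0.929, 0.371, -0.001], [0.371, 0.929, -0.002], [0.0, -0.002, -1.0]] 85.25592894763008
top [[492.84872554   0.         277.87669617]
 [  0.         492.84872554 215.37167272]
 [  0.           0.           1.        ]] -0.07164622317639877 [ 378.51968051 -194.33826385 1082.14141818] [[-0.0202, -0.9853, 0.1695], [-0.9998, 0.0199, -0.0034], [-0.0001, -0.1695, -0.9855]]
mini_servo 0.67 [ 444.7 -470.6   -3. ]
mini_servo 0.49 [ 458.1 -235.1    1.2]
 region 0.61 167 296.07185628742513 262.47305389221555 ((296.0294189453125, 262.38238525390625), (9.260923385620117, 19.550838470458984), 59.03623962402344)
 region 0.58 249 404.10843373493975 265.80321285140565 ((404.10003662109375, 265.6999816894531), (21.913463592529297, 12.074766159057617), 63.43495178222656)
drop_box 0.88 [ 6.567e+02  4.460e+01 -6.000e-01]
 region 0.73 8681 163.87466881695659 173.12798064739084 ((166.13015747070312, 172.51370239257812), (93.98404693603516, 102.8791732788086), 69.44395446777344)
side [[477.67405426   0.         282.83130604]
 [  0.         477.67405426 210.59958222]
 [  0.           0.           1.        ]] -0.16121715450646973 [507.21143041 653.1212022  835.96889291] [[-0.9978, -0.0407, 0.0516], [-0.0656, 0.6488, -0.7581], [-0.0026, -0.7599, -0.6501]]
mini_servo 0.68 [ 454.8 -472.4    2.3]
mini_servo 0.65 [ 461.3 -237.9   -1.8]
 region 0.62 148 324.7837837837838 231.02027027027026 ((324.63232421875, 231.22059631347656), (15.4348726272583, 10.461414337158203), 59.036251068115234)
drop_box 0.77 [652.3  46.3   3. ]
```

View pics/top0.png

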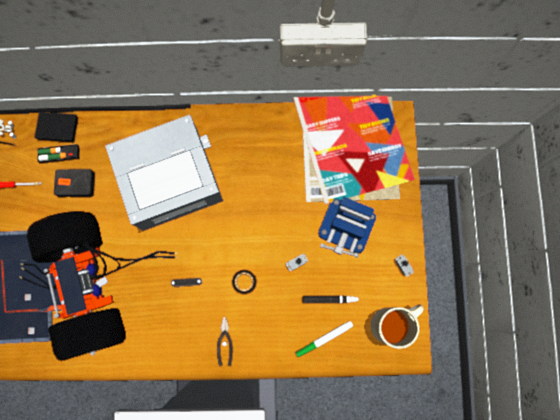

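View pics/side0.png

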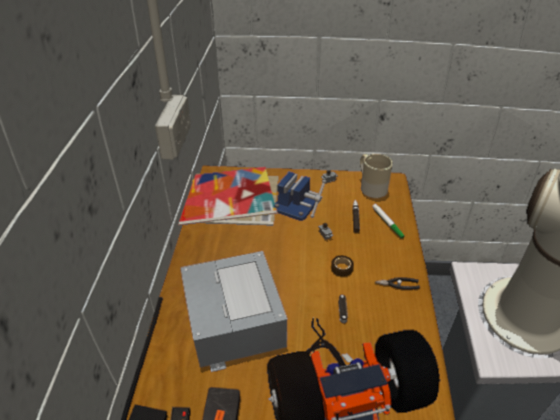

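The top picture shows the target servo at (296,262), a look-alike at (404,265), and the box at about (163,173) with its white flap toward the bottom, on the window side. The side picture agrees: servo at (325,231), box at (235,305). Next I'll zoom in for the yaw angles.

```bash
python3 - <<'E'
import cv2,numpy as np
a=cv2.imread('pics/top0.png');b=cv2.imread('pics/side0.png')
f=lambda i,x,y,w,s:cv2.resize(i[y:y+w,x:x+w],(s,s),interpolation=cv2.INTER_CUBIC)
cv2.imwrite('pics/z.png',np.hstack([np.vstack([f(a,276,242,40,280),f(b,305,211,40,280)]),f(a,100,110,124,500)[:, :].copy() if 0 else cv2.copyMakeBorder(f(a,100,110,124,496),0,64,0,0,cv2.BORDER_CONSTANT)]))
E
```

```text
(no output)
```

View pics/z.png

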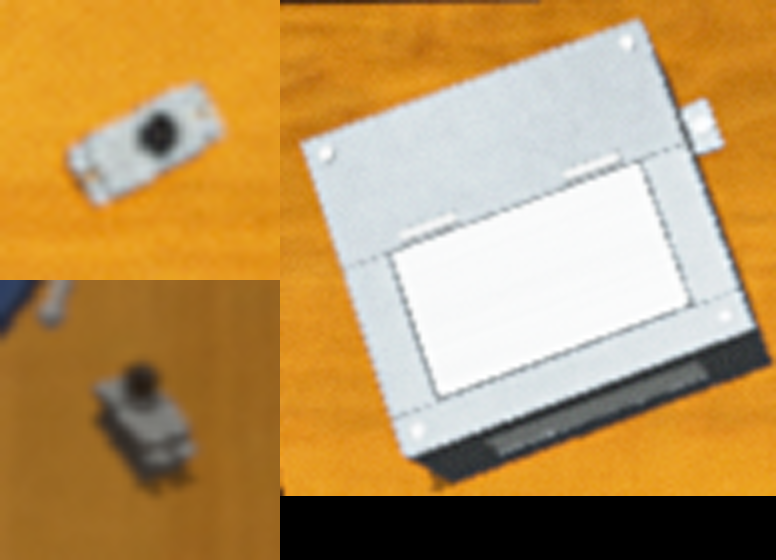

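The crop shows the servo running from (85,178) to (210,108) at 7x. The box lid corners and flap outline are clear at 4x. Now converting these to world positions.

```bash
cat > h.py <<'E'
import numpy as np,cv2
def ray(d,px,z):
    "pixels -> world points on the plane at height z"
    K,k=np.array(d['intrinsics']),d['k1']
    n=cv2.undistortPoints(np.array(px,float).reshape(-1,1,2),K,np.array([k,0,0,0.]),None)[:,0]
    v=np.c_[n,np.ones(len(n))]@np.array(d['attitude']).T
    c=np.array(d['xyz']);return c+v*((z-c[2])/v[:,2])[:,None]
E
python3 - <<'E'
from h import *
from plant import manip
d=manip.capture('top');s=manip.capture('side')
r=lambda p,o,k:[(o[0]+x/k-.5+.5/k,o[1]+y/k-.5+.5/k) for x,y in p]
e=ray(d,r([(85,178),(210,108)],(276,242),7),18);print('ends',e,e.mean(0),np.linalg.norm(e[1]-e[0]),np.arctan2(*(e[1]-e[0])[1::-1]))
print('knob',ray(d,r([(157,133)],(276,242),7),35))
print('knob side',ray(s,r([(142,375-280)],(305,211),7),33))
e=ray(s,r([(105,388-280),(185,443-280)],(305,211),7),18);print('side ends',e,e.mean(0))
for p in ([(22,143),(360,20),(475,330),(128,458)],[(110,253),(362,163),(411,304),(158,397)]):
    q=ray(d,r(p,(100,110),4),95);print(q.round(1),q.mean(0));
    for i in range(4):
        v=q[(i+1)%4]-q[i];print(np.linalg.norm(v),np.degrees(np.arctan2(v[1],v[0])))
E
```

```text
ends [[ 448.29813438 -216.86947447   18.        ]
 [ 469.05962722 -255.95921077   18.        ]] [ 458.6788808  -236.41434262   18.        ] 44.26112367013785 -1.0825607324380018
knob [[ 460.35658488 -238.67054381   35.        ]]
knob side [[ 462.39889265 -237.77317313   33.        ]]
side ends [[ 474.99451386 -246.54680487   18.        ]
 [ 446.23848054 -219.17361881   18.        ]] [ 460.6164972  -232.86021184   18.        ]
[[705.2 163.   95. ]
 [768.6 -15.2  95. ]
 [599.1 -76.6  95. ]
 [536.2 100.8  95. ]] [652.28197852  42.99954139  95.        ]
189.1141413329665 -70.42193633431268
180.22273739454403 -160.06366106548094
188.30848300370764 109.52079398135538
180.04136502230926 20.193129361654343
[[644.2 113.8  95. ]
 [689.6 -17.4  95. ]
 [613.5 -43.6  95. ]
 [567.6  86.2  95. ]] [628.73690665  34.74588004  95.        ]
138.7611884742956 -70.91239785169702
80.48591195942576 -160.96464272361345
137.77271646063906 109.49782266058186
81.47745978088335 19.73359352307187
```

play_rows --rows '[{"hand": 0,"offset": [-2.6,-3.1,0],"twist": 0},{"hand": 0,"offset": [-2.6,-3.1,0],"twist": 0},{"hand": 0,"offset": [-2.6,-3.1,0],"twist": 0},{"hand": 0,"offset": [-2.6,-3.1,0],"twist": 0},{"hand": 0,"offset": [-2.6,-3.1,0],"twist": 0},{"hand": 0,"offset": [-2.6,-3.1,0],"twist": 0},{"hand": 0,"offset": [-2.6,-3.1,0],"twist": 0},{"hand": 0,"offset": [-2.6,-3.1,0],"twist": 0}]' --grip_force 40

```text
clock: 1.27
eef_pos: [314.4, 224.9, 304.1]
tcp_rot: [[-0.929, 0.37, 0.001], [0.37, 0.929, 0.0], [-0.001, 0.001, -1.0]]
wrist_force: [0.7, -1.2, 0.2]
grip_width: 85.1
gripper_force: 0.0
```

play_rows --rows '[{"hand": 0,"offset": [-2.6,-3.1,0],"twist": 0},{"hand": 0,"offset": [-2.6,-3.1,0],"twist": 0},{"hand": 0,"offset": [-2.6,-3.1,0],"twist": 0},{"hand": 0,"offset": [-2.6,-3.1,0],"twist": 0},{"hand": 0,"offset": [-2.6,-3.1,0],"twist": 0},{"hand": 0,"offset": [-2.6,-3.1,0],"twist": 0},{"hand": 0,"offset": [-2.6,-3.1,0],"twist": 0},{"hand": 0,"offset": [-2.6,-3.1,0],"twist": 0}]'

```text
clock: 1.93
eef_pos: [415.8, -83.1, 304.2]
tcp_rot: [[-0.928, 0.371, 0.001], [0.371, 0.928, -0.0], [-0.001, 0.0, -1.0]]
wrist_force: [1.6, 0.4, -0.2]
grip_width: 85.7
gripper_force: 0.0
```

play_rows --rows '[{"hand": 0,"offset": [-2.47,-3.18,0],"twist": 0},{"hand": 0,"offset": [-2.47,-3.18,0],"twist": 0},{"hand": 0,"offset": [-2.47,-3.18,0],"twist": 0},{"hand": 0,"offset": [-2.47,-3.18,0],"twist": 0},{"hand": 0,"offset": [0,0,2],"twist": 6.7},{"hand": 0,"offset": [0,0,2],"twist": 6.7},{"hand": 0,"offset": [0,0,2],"twist": 6.7},{"hand": 0,"offset": [0,0,2],"twist": 6.7}]'

```text
clock: 2.6
eef_pos: [460.2, -236.0, 223.1]
tcp_rot: [[-0.657, 0.754, 0.0], [0.754, 0.657, -0.0], [-0.0, 0.0, -1.0]]
wrist_force: [0.2, 0.2, -0.3]
grip_width: 85.2
gripper_force: 0.0
```

play_rows --rows '[{"hand": 0,"offset": [0,0,2],"twist": 6.7},{"hand": 0,"offset": [0,0,2],"twist": 6.7},{"hand": 0,"offset": [0,0,0],"twist": 0},{"hand": 0,"offset": [0,0,0],"twist": 0}]'

```text
clock: 2.93
eef_pos: [459.8, -235.2, 183.3]
tcp_rot: [[-0.473, 0.881, -0.002], [0.881, 0.473, 0.002], [0.002, -0.001, -1.0]]
wrist_force: [-0.0, -0.2, -0.1]
grip_width: 85.2
gripper_force: 0.0
```

```bash
python3 - <<'E'
from plant import manip
import cv2,numpy as np
s=manip.get_state();print(s['clock'],s['eef_pos'],np.round(s['tcp_rot'],3).tolist())
I=[]
for c,x,y in(('top',246,222),('side',265,161)):
    d=manip.capture(c);I.append(cv2.resize(d['img'][y:y+100,x:x+100,::-1],(400,400),interpolation=cv2.INTER_CUBIC))
cv2.imwrite('pics/g.png',np.hstack(I))
E
```

```text
2.9333 [ 459.76841915 -235.23243378  183.26522418] [[-0.473, 0.881, -0.002], [0.881, 0.473, 0.002], [0.002, -0.001, -1.0]]
```

View pics/g.png

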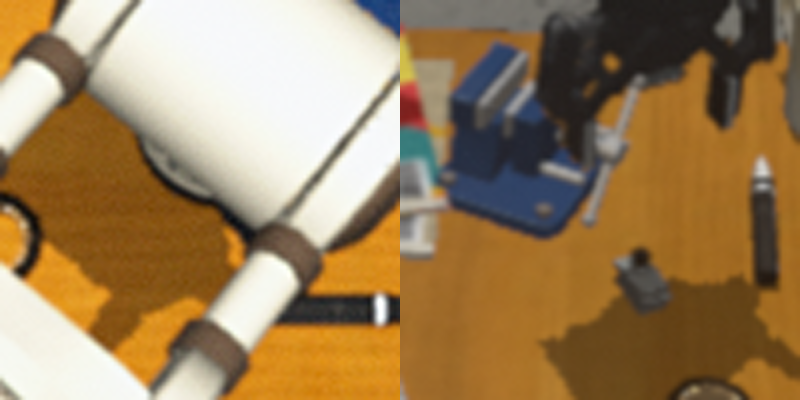

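The side crop shows the fingers above the servo at (640,280) in the crop. There is a blue vise whose handle bar, (590,220) to (640,85), is close by. I'll check clearance before descending.

```bash
python3 - <<'E'
from h import *
from plant import manip
d=manip.capture('side')
for n,p in(('low',(590,220)),('high',(640,85)),('hub',(605,140)),('jaw',(560,175))):
    px=[(265+(p[0]-400)/4,161+p[1]/4)]
    for z in (10,40,80): print(n,z,ray(d,px,z)[0].round())
a=cv2.imread('pics/top0.png');b=cv2.imread('pics/side0.png')
cv2.imwrite('pics/v.png',np.hstack([cv2.resize(a[190:270,280:390],(400,291)),cv2.resize(b[165:245,265:375],(400,291))]))
E
```

```text
low 10 [ 494. -293.   10.]
low 40 [ 494. -259.   40.]
low 80 [ 495. -213.   80.]
high 10 [ 460. -442.   10.]
high 40 [ 462. -402.   40.]
high 80 [ 464. -349.   80.]
hub 10 [ 485. -378.   10.]
hub 40 [ 486. -340.   40.]
hub 80 [ 487. -290.   80.]
jaw 10 [ 515. -338.   10.]
jaw 40 [ 514. -302.   40.]
jaw 80 [ 514. -254.   80.]
```

View pics/v.png

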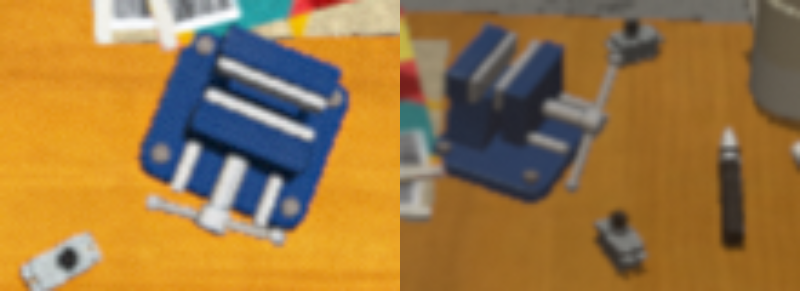

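The handle's low end is at about (494,-292), roughly 66 mm from the servo, so it is clear of the fingers and the gripper body. Descending and gripping.

play_rows --rows '[{"hand": 0,"offset": [0,0,3.0],"twist": 0},{"hand": 0,"offset": [0,0,3.0],"twist": 0},{"hand": 0,"offset": [0,0,2.5],"twist": 0},{"hand": 0,"offset": [0,0,1.6],"twist": 0},{"hand": 0,"offset": [0,0,0.7],"twist": 0},{"hand": 0,"offset": [0,0,0],"twist": 0},{"hand": 120,"offset": [0,0,0],"twist": 0},{"hand": 120,"offset": [0,0,0],"twist": 0}]'

```text
clock: 3.75
eef_pos: [461.4, -236.6, 77.8]
tcp_rot: [[-0.47, 0.882, 0.003], [0.882, 0.47, -0.002], [-0.003, 0.001, -1.0]]
wrist_force: [-0.6, -0.3, 0.4]
grip_width: 64.0
gripper_force: 0.0
```

play_rows --rows '[{"hand": 255,"offset": [0,0,0],"twist": 0},{"hand": 255,"offset": [0,0,0],"twist": 0},{"hand": 255,"offset": [0,0,0],"twist": 0},{"hand": 255,"offset": [0,0,0],"twist": 0},{"hand": 255,"offset": [0,0,0],"twist": 0},{"hand": 255,"offset": [0,0,0],"twist": 0},{"hand": 255,"offset": [0,0,0],"twist": 0},{"hand": 255,"offset": [0,0,0],"twist": 0}]'

```text
clock: 4.42
eef_pos: [460.8, -236.0, 76.7]
tcp_rot: [[-0.47, 0.883, 0.001], [0.883, 0.47, -0.001], [-0.001, 0.001, -1.0]]
wrist_force: [-0.9, 1.5, 5.2]
grip_width: 18.8
gripper_force: 40.0
```

play_rows --rows '[{"hand": 255,"offset": [0,0,-2],"twist": 0},{"hand": 255,"offset": [0,0,-4],"twist": 0},{"hand": 255,"offset": [0,0,-4],"twist": 0},{"hand": 255,"offset": [0,0,-4],"twist": 0},{"hand": 255,"offset": [1,1.6,0],"twist": 0},{"hand": 255,"offset": [2,3.2,0],"twist": 0},{"hand": 255,"offset": [2,3.3,0],"twist": 0},{"hand": 255,"offset": [2,3.3,0],"twist": 0}]'

```text
clock: 5.08
eef_pos: [528.3, -119.0, 215.9]
tcp_rot: [[-0.469, 0.883, 0.0], [0.883, 0.469, -0.0], [-0.0, 0.0, -1.0]]
wrist_force: [0.4, -0.3, -0.7]
grip_width: 19.3
gripper_force: 39.3
```

play_rows --rows '[{"hand": 255,"offset": [2,3.3,0],"twist": 0},{"hand": 255,"offset": [2,3.3,0],"twist": 0},{"hand": 255,"offset": [2,3.3,0],"twist": 0},{"hand": 255,"offset": [2,3.3,0],"twist": 0},{"hand": 255,"offset": [1.15,1.8,0],"twist": 0},{"hand": 255,"offset": [0,0,0],"twist": 4.2},{"hand": 255,"offset": [0,0,0],"twist": 4.2},{"hand": 255,"offset": [0,0,0],"twist": 0}]'

```text
clock: 5.75
eef_pos: [617.1, 31.7, 215.1]
tcp_rot: [[-0.336, 0.942, -0.001], [0.942, 0.336, 0.0], [0.001, -0.001, -1.0]]
wrist_force: [-0.2, -0.5, -1.1]
grip_width: 19.0
gripper_force: 39.4
```

```bash
python3 - <<'E'
from plant import manip
import cv2,numpy as np
d=manip.capture('side')
s=manip.get_state();print(s['clock'],s['eef_pos'],np.round(s['tcp_rot'],3).tolist(),s['grip_width'],s['wrist_force'])
cv2.imwrite('pics/c.png',cv2.resize(d['img'][140:390,150:400,::-1],(590,590),interpolation=cv2.INTER_CUBIC))
R=s['tcp_rot'];t=np.array([617,30.5,0])-s['eef_pos'];print((np.array(R).T@t)/10, np.degrees(np.arctan2(R[1][1],R[0][1])))
E
```

```text
5.8 [617.05539692  31.26961421 215.23912831] [[-0.338, 0.941, -0.001], [0.941, 0.338, 0.0], [0.001, -0.001, -1.0]] 18.9098491283145 [ 0.1233274  -0.94349157 -1.3053547 ]
[-8.19559719e-02 -8.59041573e-03  2.15238934e+01] 19.744336637886306
```

View pics/c.png

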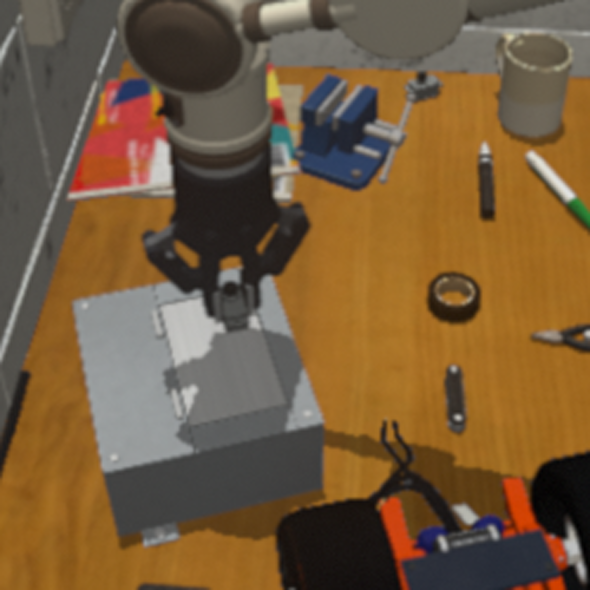

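The side picture shows the servo held at (235,300), above the flap. The gripper's elbows spread wide, (145,240) to (308,215), so I'll measure where they sit in the tool plane before choosing the entry orientation.

```bash
python3 - <<'E'
from h import *
from plant import manip
d=manip.capture('side');s=manip.get_state()
R=np.array(s['tcp_rot']);T=np.array(s['eef_pos']);c=np.array(d['xyz'])
for n,p in dict(Louter=(143,238),Lmid=(155,262),Lbot=(190,292),Lin=(205,290),Router=(308,212),Rmid=(296,240),Rbot=(262,280),servobotrear=(222,322),servobotfront=(248,326),fingL=(205,315),fingR=(260,303)).items():
    px=(150+(p[0]+.5)/2.36-.5,140+(p[1]+.5)/2.36-.5)
    v=(ray(d,[px],0)[0]-c)
    # plane through T normal to tool x
    t=((T-c)@R[:,0])/(v@R[:,0]);q=R.T@(c+t*v-T);print(n,q.round(0))
E
```

```text
Louter [ -0.  65. -29.]
Lmid [ 0. 58. -1.]
Lbot [ 0. 34. 40.]
Lin [ 0. 22. 41.]
Router [  0. -65. -22.]
Rmid [ -0. -55.   6.]
Rbot [  0. -26.  43.]
servobotrear [-0. 10. 83.]
servobotfront [ -0. -12.  95.]
fingL [ 0. 24. 70.]
fingR [ -0. -23.  70.]
```

play_rows --rows '[{"hand": 255,"offset": [0,0,0],"twist": 7},{"hand": 255,"offset": [0,0,0],"twist": 7},{"hand": 255,"offset": [0,0,0],"twist": 7},{"hand": 255,"offset": [0,0,0],"twist": 7},{"hand": 255,"offset": [0,0,0],"twist": 7},{"hand": 255,"offset": [0,0,0],"twist": 7},{"hand": 255,"offset": [0,0,0],"twist": 7},{"hand": 255,"offset": [0,0,0],"twist": 7}]'

```text
clock: 6.52
eef_pos: [617.1, 30.5, 215.8]
tcp_rot: [[0.597, 0.802, -0.0], [0.802, -0.597, 0.0], [-0.0, -0.0, -1.0]]
wrist_force: [0.1, 0.2, 0.2]
grip_width: 19.2
gripper_force: 39.4
```

play_rows --rows '[{"hand": 255,"offset": [0,0,1],"twist": 7},{"hand": 255,"offset": [0,0,1],"twist": 7},{"hand": 255,"offset": [0,0,1],"twist": 7},{"hand": 255,"offset": [0,0,0],"twist": 7},{"hand": 255,"offset": [0,0,0],"twist": 6},{"hand": 255,"offset": [0,0,0],"twist": 0},{"hand": 255,"offset": [0,0,0],"twist": 0}]'

```text
clock: 7.1
eef_pos: [617.3, 30.6, 185.9]
tcp_rot: [[0.941, 0.339, -0.0], [0.339, -0.941, -0.0], [-0.0, -0.0, -1.0]]
wrist_force: [-0.5, -0.7, -0.8]
grip_width: 19.1
gripper_force: 39.4
```

```bash
python3 - <<'E'
from plant import manip
import cv2,numpy as np
d=manip.capture('side')
s=manip.get_state();print(s['clock'],s['eef_pos'],s['grip_width'],s['wrist_force'])
cv2.imwrite('pics/e.png',cv2.resize(d['img'][200:350,170:320,::-1],(590,590),interpolation=cv2.INTER_CUBIC))
R=s['tcp_rot'];t=np.array([616.1,30.2,0])-s['eef_pos'];print((np.array(R).T@t)/10, np.degrees(np.arctan2(R[1][1],R[0][1])),np.round(R,3).tolist())
E
```

```text
7.15 [617.32911733  30.70604219 186.00198598] 18.840546405827986 [-1.04495728 -0.33465518 -0.10121395]
[-1.34980573e-01  4.55200064e-03  1.86001832e+01] -70.17133566418647 [[0.941, 0.339, 0.0], [0.339, -0.941, -0.0], [0.0, 0.0, -1.0]]
```

View pics/e.png

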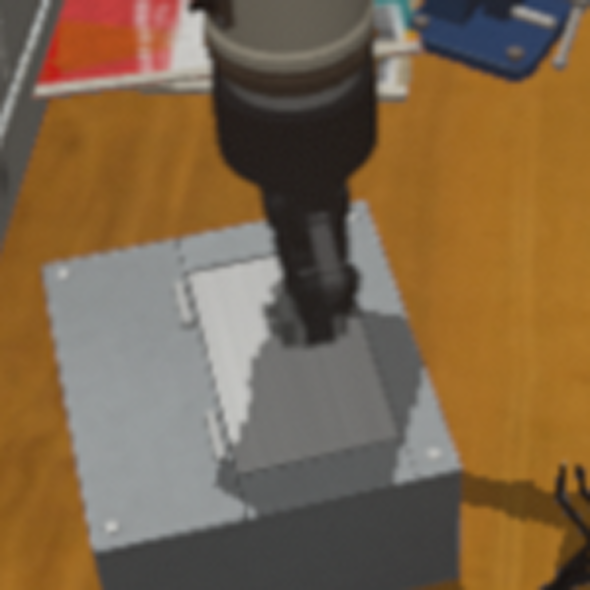

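The servo (268–355, 315) is held centrally and in line with the flap. Pushing down now, in small steps.

play_rows --rows '[{"hand": 255,"offset": [-0.1,0,1],"twist": 0},{"hand": 255,"offset": [0,0,1],"twist": 0},{"hand": 255,"offset": [0,0,1],"twist": 0},{"hand": 255,"offset": [0,0,1],"twist": 0},{"hand": 255,"offset": [0,0,0],"twist": 0}]'

```text
clock: 7.57
eef_pos: [614.7, 30.8, 142.6]
tcp_rot: [[0.942, 0.337, -0.005], [0.337, -0.942, 0.0], [-0.005, -0.002, -1.0]]
wrist_force: [-1.7, -0.9, 0.8]
grip_width: 19.2
gripper_force: 39.5
```

play_rows --rows '[{"hand": 255,"offset": [0,0,1],"twist": 0},{"hand": 255,"offset": [0,0,1],"twist": 0},{"hand": 255,"offset": [0,0,1],"twist": 0},{"hand": 255,"offset": [0,0,1],"twist": 0},{"hand": 255,"offset": [0,0,0],"twist": 0},{"hand": 255,"offset": [0,0,0],"twist": 0}]'

```text
clock: 8.07
eef_pos: [615.1, 30.8, 104.1]
tcp_rot: [[0.942, 0.336, -0.004], [0.336, -0.942, 0.0], [-0.004, -0.002, -1.0]]
wrist_force: [-1.0, -2.3, -0.6]
grip_width: 18.9
gripper_force: 39.4
```

play_rows --rows '[{"hand": 120,"offset": [0,0,0],"twist": 0},{"hand": 120,"offset": [0,0,0],"twist": 0},{"hand": 120,"offset": [0,0,0],"twist": 0},{"hand": 120,"offset": [0,0,0],"twist": 0},{"hand": 120,"offset": [0.5,0,0],"twist": 0},{"hand": 120,"offset": [0.5,0,0],"twist": 0},{"hand": 120,"offset": [0.5,0,0],"twist": 0},{"hand": 120,"offset": [0.3,0,0],"twist": 0}]'

```text
clock: 8.73
eef_pos: [633.8, 37.1, 105.7]
tcp_rot: [[0.942, 0.336, -0.0], [0.336, -0.942, 0.0], [-0.0, -0.0, -1.0]]
wrist_force: [-2.8, -0.6, -0.1]
grip_width: 45.5
gripper_force: 1.1
```

play_rows --rows '[{"hand": 120,"offset": [0,0,0],"twist": 0},{"hand": 120,"offset": [0,0,0],"twist": 0},{"hand": 120,"offset": [0,0,0],"twist": 0},{"hand": 120,"offset": [0,0,0],"twist": 0}]'

```text
clock: 9.07
eef_pos: [633.4, 36.8, 106.0]
tcp_rot: [[0.942, 0.336, 0.0], [0.336, -0.942, 0.0], [0.0, -0.0, -1.0]]
wrist_force: [-2.1, 0.1, 0.4]
grip_width: 45.3
gripper_force: 1.0
```

```bash
python3 - <<'E'
from plant import manip
import cv2,numpy as np
for c in('top','side'):
    d=manip.capture(c);cv2.imwrite(f'pics/{c}_r.png',d['img'][:,:,::-1])
    for m in manip.mark_of(c,'mini_servo'): print(c,m['p'],np.round(m['point'],1))
E
```

```text
top 0.78 [ 445.  -472.4    1.1]
```

```bash
python3 - <<'E'
import cv2,numpy as np
a=cv2.imread('pics/top_r.png')[110:240,90:220];b=cv2.imread('pics/side_r.png')[230:360,180:310]
cv2.imwrite('pics/r.png',np.hstack([cv2.resize(i,(400,400),interpolation=cv2.INTER_CUBIC) for i in(a,b)]))
E
```

```text
(no output)
```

View pics/r.png

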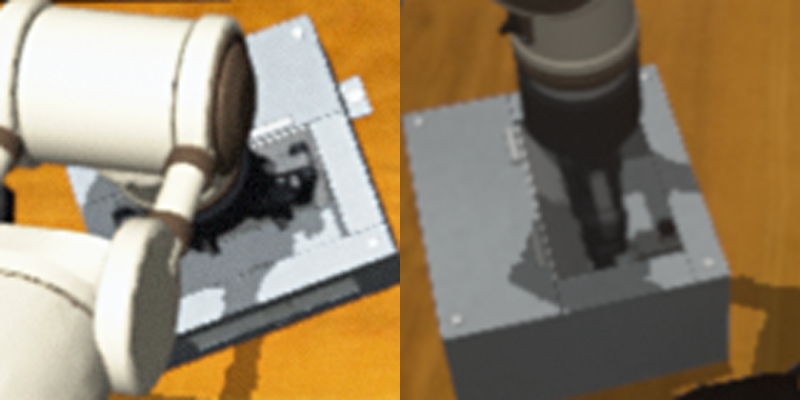

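In the side crop the servo shows at (658,240) with its knob at (667,228), upright in front of the fingers. Checking how deep it is.

```bash
python3 - <<'E'
from h import *
from plant import manip
d=manip.capture('side');a=np.radians(19.8);B=np.array([[np.cos(a),-np.sin(a)],[np.sin(a),np.cos(a)]])
f=lambda p:(180+(p[0]-400+.5)/3.077-.5,230+(p[1]+.5)/3.077-.5)
for n,p in(('knob',(667,228)),('servo L',(637,247)),('servo R',(682,243))):
    for z in(24,39,60,90): print(n,z,((ray(d,[f(p)],z)[0][:2]-[652.8,43.4])@B).round(0))
i=cv2.imread('pics/side_r.png')[285:325,240:285];cv2.imwrite('pics/r2.png',cv2.resize(cv2.convertScaleAbs(i,alpha=1.6),(675,600),interpolation=cv2.INTER_CUBIC))
E
```

```text
knob 24 [-72.  -5.]
knob 39 [-70.   7.]
knob 60 [-66.  23.]
knob 90 [-61.  46.]
servo L 24 [-48.   6.]
servo L 39 [-46.  17.]
servo L 60 [-43.  33.]
servo L 90 [-39.  56.]
servo R 24 [-79.  11.]
servo R 39 [-76.  22.]
servo R 60 [-72.  38.]
servo R 90 [-67.  61.]
```

View pics/r2.png

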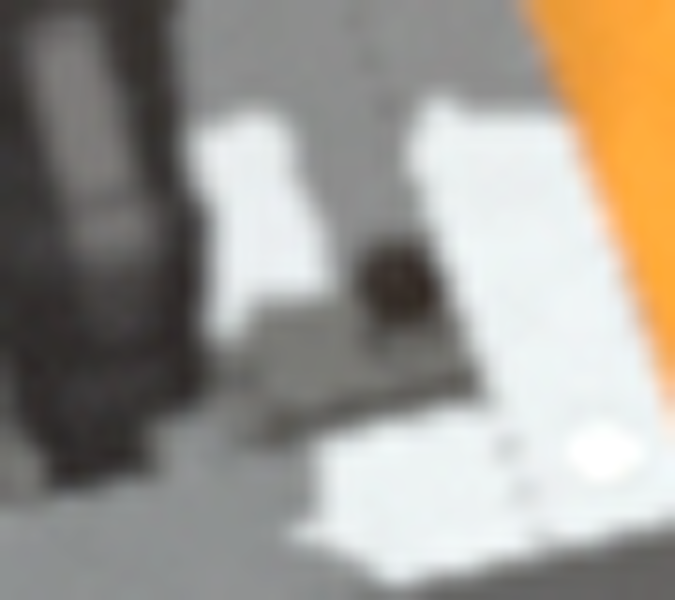

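The servo is on the box floor: the knob ray at z = 39 gives box (-70, 7). I'll withdraw slowly so the flap follows the fingers shut.

play_rows --rows '[{"hand": 120,"offset": [0,0,-1],"twist": 0},{"hand": 120,"offset": [0,0,-1],"twist": 0},{"hand": 120,"offset": [0,0,-1],"twist": 0},{"hand": 120,"offset": [0,0,-1],"twist": 0},{"hand": 120,"offset": [0,0,-1],"twist": 0},{"hand": 120,"offset": [0,0,-1],"twist": 0},{"hand": 120,"offset": [0,0,-1.5],"twist": 0},{"hand": 120,"offset": [0,0,-2],"twist": 0}]'

```text
clock: 9.98
eef_pos: [633.1, 36.9, 201.3]
tcp_rot: [[0.942, 0.336, -0.0], [0.336, -0.942, 0.001], [-0.0, -0.001, -1.0]]
wrist_force: [0.8, -0.1, -0.4]
grip_width: 45.3
gripper_force: 0.0
```

play_rows --rows '[{"hand": 120,"offset": [0,0,-3],"twist": 0},{"hand": 120,"offset": [0,0,-3],"twist": 0},{"hand": 120,"offset": [-3,2,0],"twist": 0},{"hand": 120,"offset": [-3,2,0],"twist": 0},{"hand": 120,"offset": [-3,2,0],"twist": 0},{"hand": 120,"offset": [-3,2,0],"twist": 0},{"hand": 120,"offset": [-3,2,0],"twist": 0},{"hand": 120,"offset": [-3,2,0],"twist": 0}]'

```text
clock: 10.65
eef_pos: [503.5, -137.9, 262.2]
tcp_rot: [[0.942, 0.336, 0.003], [0.336, -0.942, -0.001], [0.002, 0.002, -1.0]]
wrist_force: [-0.7, -0.5, 0.5]
grip_width: 45.6
gripper_force: 0.0
```

play_rows --rows '[{"hand": 120,"offset": [-1,2,0],"twist": 0},{"hand": 120,"offset": [0,0,0],"twist": 0},{"hand": 120,"offset": [0,0,0],"twist": 0},{"hand": 120,"offset": [0,0,0],"twist": 0},{"hand": 120,"offset": [0,0,0],"twist": 0},{"hand": 120,"offset": [0,0,0],"twist": 0},{"hand": 120,"offset": [0,0,0],"twist": 0},{"hand": 120,"offset": [0,0,0],"twist": 0}]'

```text
clock: 11.32
eef_pos: [501.7, -158.4, 260.8]
tcp_rot: [[0.941, 0.337, -0.0], [0.337, -0.941, 0.0], [-0.0, -0.0, -1.0]]
wrist_force: [0.3, 0.1, -0.4]
grip_width: 44.6
gripper_force: 0.0
```

```bash
python3 - <<'E'
from plant import manip
import cv2,numpy as np
I=[]
for c,x,y in(('top',90,110),('side',180,230)):
    d=manip.capture(c);I.append(cv2.resize(d['img'][y:y+130,x:x+130,::-1],(400,400),interpolation=cv2.INTER_CUBIC))
    for m in manip.mark_of(c,'mini_servo'): print(c,m['p'],np.round(m['point'],1))
cv2.imwrite('pics/f.png',np.hstack(I))
E
```

```text
top 0.52 [ 445.8 -471.7    0.6]
side 0.44 [ 450.8 -470.6    2.6]
```

View pics/f.png

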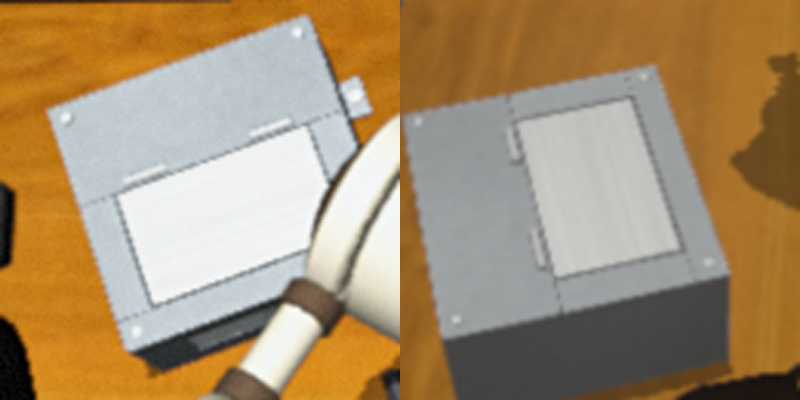

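Both views show the flap flush with the lid, (590,185) in the side crop, with no servo outside and the arm clear. Handing in.

```bash
python3 -c "
from plant import manip
print(manip.close_job())"
```

```text
the job is handed in; nothing more can be done
None
```

I pushed the servo down through the flap. It was last seen lying on the drop box's floor, the flap looked shut flush with the lid and the arm was clear, and I handed the job in about 11 s into the 42 s limit, but the hand-in returned no verdict.

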